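# Empty the rotary spice keeper and close it

## Robot

A 7-joint arm with a two-finger parallel gripper is mounted at the origin on a cart in front of the work surface, level with it; the furniture and walls round the work are solid. World frame = base frame: x ahead of the robot, y to its left, z up, the work surface at z = 0. Lengths are in m, angles in rad, forces in N, time in s.
With the tool pointing down it reaches from about 0.4 to 0.875 m from the base axis. Payload 19.3 kg.
Tool frame: the origin (TCP) lies where the fingers leave the gripper's body, on its centre line; the fingertips stand bot.tip_reach ahead of it and the grasp point (between the pads) lies 54 mm ahead of it (bot.tip_reach is the distance from the TCP to the fingertips, in m); z points along the fingers, y is the line along which they close (so a half turn about z gives the same grasp; the last joint's range is limited). The gripper opens to 85 mm and grips with 20 to 120 N. Pads are 22 mm wide; open, the fingers measure 114 mm over their backs; the gripper's body (76 mm by 85 mm) begins 54 mm behind the grasp point. The pads swing forward as they close: fully open they stand 13 mm farther back than shut.
Start: joints at [1.058, 0.521, -0.036, 1.599, 0.021, 1.021, -0.113], TCP at [0.268, -0.565, 0.304] pointing down, gripper open.
Joint ranges: [-2.91, 2.91], [-0.3, 2.13], [-1.5, 1.42], [0.17, 2.43], [-1.26, 4.41], [0.16, 1.93], [-2.52, 2.52]. Speed limits (rad/s): [1.89, 1.89, 2.39, 2.39, 3.01, 3.01, 3.01].

## Interface

Orientations are given as [roll, pitch, yaw] about the fixed x, y, z axes, in that order (R = Rz(yaw) Ry(pitch) Rx(roll)).
In Python, from workcell import bot gives the robot as it stands. The module is installed in compiled form; this text tells all that it offers.
- The arm moves only by the shell command python3 -m jog 'ROWS' [FORCE]. ROWS is JSON, a list that holds one entry, the list of rows, each a list of 7 numbers: the shift along the tool's x, y, z in mm, then the turn, a rotation vector about the tool's x, y, z in rad, then the opening, from 0 (shut) to 1 (fully open). In form: [[[tx, ty, tz, wx, wy, wz, fingers], ...]]. A call has 1 to 5 rows; each row shifts and turns the commanded pose from where the row before left it, along the tool's axes as they then stand; what a row does not reach is not made up. A row lasts 1/10 s, in which the tool goes at most 50 mm and 8.59 degrees, less where a joint would pass 70% of its speed; a pose out of reach is approached as far as the arm can. A call is refused whole if a number of a shift passes 50 or a number of a turn 0.15, either way. A call with a gripper value outside its range is refused whole. The fingers move at their own pace and stop on an object; FORCE is the grip in N (left out, the last holds). Time passes only in rows, so rows that do not move let the fingers close. It gives the time, the measured TCP pose, the force, the opening and the grip force at its end, in the units of the state.
- bot.observe(): the state, without advancing time (a new reading comes with each control period).
- bot.grab_frame(name): name is "scene" or "top" or "wrist"; returns a dict with "img" (400x640x3 uint8, red, green, blue), "intrinsics" (3x3 intrinsics, pixels), "R" (3x3) and "t" (3): a world point X has camera coordinates R X + t; the wrist camera has in their place "tool_from_camera" (4x4, takes a point from camera to tool coordinates, whose origin is the TCP and whose axes are the flange's). Camera axes: x right, y down, z forward; pixel columns grow to the right and rows downward; lengths in m; the calibration is good to about 2 mm. A picture is of the moment at which its call begins: read the wrist's pose just before it. There is no depth.
- bot.job_done(): hands the job in; it is judged then, once.
Trained networks look in a picture, given as the dict that the camera call returned (one of the last four; its "shot" number tells which), for a name from the list of things; names that differ only in an ending like _2 or _b are one class to them, and where a whole thing is asked for, a point or a joint stands for the part that bears it (a point fixed in the world has none). Each returns a list of dicts, best first, with "conf" (0 to 1); they miss things now and then, are a little off and sometimes report something else, mostly with a low value. They report only what shows in the picture. A call takes as long as a camera call. They do not tell look-alikes from the thing itself.
- bot.trace(query, picture): "region" (400x640 bool, what is visible of it).
- bot.spot_point(query, picture): "xyz" ([x, y, z] in m, in world coordinates, good to about 4 mm: a listed point, or the origin of a listed thing).
The state is a dict: "clock": time; "qpos": joint angles; "qd": joint speeds; "joint_efforts": joint torques, N m; "position": TCP position; "tool_rot": TCP orientation; "force": force on the tool from outside, world axes, zero at the start; "moment": the same for the moment, N m; "grip_width": finger opening in m; "finger_force": force on a finger pad.
Only numpy, scipy, OpenCV 4.12 (cv2) and the standard library are available. Lean on these libraries where they do the work, as an engineer would, in place of code of your own. Each camera call takes 0.05 s, during which the arm holds its last target. There are 200 camera calls.

## Task

Empty the rotary spice keeper for refilling: turn its cover wheel by the rim so that the opening comes over each spice pot in turn, and move every pot to the tray, standing upright. When all the pots are on the tray, turn the wheel until the engraved mark on its rim faces the fixed pointer, and leave it so. Do not disturb the mug, the pepper mill and the tea carton.

Things in the scene. Friction and masses are not known exactly. Their poses are not given: they have to be found in the camera images.
- keeper: Fixed round grey bin with a turning cover: outer radius 132 mm, inner 127, 71 mm high, floor 6 mm. Origin on its upright axis at the worktop; own -x points to the pointer. Five equal sector compartments parted by walls 39 mm high: the one at -x is filled by a 45 mm high round block; the four others hold at most one pot each, about 84 mm from the axis (with some play).
- cover (a joint): Angle of the cover wheel against the bin, rad, growing counter-clockwise seen from above; turns endlessly (values beyond pi occur), 0 (or any whole turn) when the mark faces the pointer. Light friction (about 1 N at the rim); stays where it is left.
- cover_centre (a point): Centre of the cover wheel, level with its rim's top (105 mm up). A 6 mm clear disc (75 to 81 mm up) in an upright white rim all round: outer radius 150 mm, 10 mm thick, 24 mm above the disc; it overhangs the bin by 18 mm. The disc lacks one sector, 94 degrees wide, from axis to rim, centred on the mark: only there can pots be taken out. Pinch the rim from above and lead it round.
- mark (a point): The engraved mark: a dark groove 5 mm wide across the rim, at the middle of the open sector; this point is on the rim's outer face, 150 mm from the axis, 93 mm above the worktop. It turns with the wheel.
- pointer_tip (a point): Tip of the fixed dark steel pointer, a small cone that points at the rim from outside, 4 mm off it (154 mm from the axis), 93 mm above the worktop. Its bracket, 24 mm wide, rises to 102 mm high, 154 to 185 mm from the axis: keep fingers off it.
- tray: Fixed beech tray, 270 mm along its own x and 400 mm along its own y; origin at the centre of its underside on the worktop. Floor 7 mm thick, clear area 250 x 376 mm, edges 32 mm (long sides) and 46 mm (ends) high.
- pot1_mid (a point): Squat round spice pot, about 0.15 kg, upright in one compartment (None if absent); all are alike: white body and wooden lid (fixed) 66 mm wide and 42 mm high, with an upright wooden knob on top, 30 mm wide, 22 mm high; 64 mm in all. The point is half-way up (32 mm above its foot), z towards the knob. In the keeper the knob's top is 70 mm up, just under the cover.
- pot2_mid (a point): Squat round spice pot, about 0.15 kg, upright in one compartment (None if absent); all are alike: white body and wooden lid (fixed) 66 mm wide and 42 mm high, with an upright wooden knob on top, 30 mm wide, 22 mm high; 64 mm in all. The point is half-way up (32 mm above its foot), z towards the knob. In the keeper the knob's top is 70 mm up, just under the cover.
- pot3_mid (a point): Squat round spice pot, about 0.15 kg, upright in one compartment (None if absent); all are alike: white body and wooden lid (fixed) 66 mm wide and 42 mm high, with an upright wooden knob on top, 30 mm wide, 22 mm high; 64 mm in all. The point is half-way up (32 mm above its foot), z towards the knob. In the keeper the knob's top is 70 mm up, just under the cover.
- pot4_mid (a point): Squat round spice pot, about 0.15 kg, upright in one compartment (None if absent); all are alike: white body and wooden lid (fixed) 66 mm wide and 42 mm high, with an upright wooden knob on top, 30 mm wide, 22 mm high; 64 mm in all. The point is half-way up (32 mm above its foot), z towards the knob. In the keeper the knob's top is 70 mm up, just under the cover.
- yellow_mug: Bystander: yellow mug, 84 mm wide, 100 mm tall; origin at its foot. Not to be touched.
- wood_mill: Bystander: turned wooden pepper mill, 58 mm wide, 150 mm tall; origin at its foot. Not to be touched.
- tea_box: Bystander: light green tea carton, 73 x 112 x 132 mm; origin at its foot. Not to be touched.
Mind the look-alikes: they are no part of the job. Leave any purple or red look-alike of the part that bears pot1_mid alone. What is shaped like the part that bears pot2_mid but red is not meant.

How it is judged:
On the way, in this order (a step that is already met when the one before it is completed fails the run):
1. all pots present stand upright on the tray (x of pot1_mid in the frame of tray between -0.118 and 0.118 m and y of pot1_mid in the frame of tray between -0.18 and 0.18 m and height (world z) of pot1_mid between 0.03 and 0.047 m and angle between each of pot1_mid, pot2_mid, pot3_mid, pot4_mid's own z axis and vertical below 0.15 rad and x of pot2_mid in the frame of tray between -0.118 and 0.118 m and y of pot2_mid in the frame of tray between -0.18 and 0.18 m and height (world z) of pot2_mid between 0.03 and 0.047 m and x of pot3_mid in the frame of tray between -0.118 and 0.118 m and y of pot3_mid in the frame of tray between -0.18 and 0.18 m and height (world z) of pot3_mid between 0.03 and 0.047 m and x of pot4_mid in the frame of tray between -0.118 and 0.118 m and y of pot4_mid in the frame of tray between -0.18 and 0.18 m and height (world z) of pot4_mid between 0.03 and 0.047 m), for 0.2 s.
2. then the mark on the rim faces the pointer (horizontal distance between mark and pointer_tip below 0.012 m and velocity of joint cover between -0.05 and 0.05 rad/s), for 0.2 s.
At the end, for the whole second after the job is handed in: Every pot present stands upright (within 0.15 rad), at rest, on the tray's floor, its centre within 118 mm (tray x) and 180 mm (tray y) of the tray's centre; the mark is 12 mm or less from the pointer's tip seen from above, the wheel at rest (all of step 1 and all of step 2 and linear speed of each of pot1, pot2, pot3, pot4 below 0.03 m/s); the robot touches nothing.
It fails at once if a bystander (mug, mill or tea carton) is moved more than 4 cm (distance of any of yellow_mug, wood_mill, tea_box from where it was at the start of the episode above 0.04 m).
Of pot1, pot2, pot3, pot4 only 3 to 4 are there at a start; the rules pass over those that are not, and their reading is None.
At some moment in a run one of pot1, pot2, pot3, pot4 may be knocked a few centimetres aside while the robot is not near it.
Once in a run the grip may slacken for a moment while it holds something.
It also fails if it takes over 210 s, if anything falls off the work surface, if the arm or the gripper's body presses on something with over 40 N, if the wrist force passes 120 N, or if a joint passes its speed limit or range.

## Working session

There is one attempt and no reset: what is moved stays moved. The work goes in short steps, Python scripts to look and compute and a shell command to move; the robot and the scene stay as the last step left them, time stands still between calls to the robot, and variables do not carry over. Pictures are saved under pics/ and viewed, at most 14 in all, crops included, and the job is handed in when it is done.

```bash
mkdir -p pics
cat > h.py <<'E'
from workcell import bot
import numpy as np, cv2
def save(f,n): cv2.imwrite('pics/'+n+'.png',f['img'][:,:,::-1])
def sp(q,f,k=5):
    for d in bot.spot_point(q,f)[:k]: print(q,np.round(d['xyz'],3),round(d['conf'],2))
E
python3 - <<'E'
from h import *
s=bot.observe(); print({k:np.round(v,3).tolist() for k,v in s.items()}, bot.tip_reach)
for c in ['scene','top']:
    f=bot.grab_frame(c); save(f,c+'0'); print(c)
    for q in ['keeper','cover_centre','mark','pointer_tip','tray','pot1_mid','yellow_mug','wood_mill','tea_box']: sp(q,f)
E
```

```text
{'clock': 0.0, 'qpos': [1.058, 0.522, -0.036, 1.6, 0.021, 1.021, -0.113], 'qd': [-0.002, 0.0, 0.0, 0.001, 0.0, 0.001, 0.001], 'joint_efforts': [0.001, -92.711, 1.981, -36.993, 0.018, 0.008, 0.0], 'position': [0.268, -0.564, 0.303], 'tool_rot': [-3.14, 0.0, 0.443], 'force': [-0.178, 0.512, -0.059], 'moment': [-0.004, -0.013, 0.002], 'finger_force': 0.0, 'grip_width': 0.086} 0.0726
scene
keeper [ 0.518  0.21  -0.007] 0.57
cover_centre [0.517 0.212 0.105] 0.83
mark [0.616 0.097 0.095] 0.76
pointer_tip [0.375 0.161 0.09 ] 0.73
tray [ 0.539 -0.234 -0.003] 0.86
pot1_mid [0.592 0.486 0.033] 0.95
pot1_mid [0.45  0.447 0.033] 0.91
pot1_mid [0.518 0.212 0.105] 0.38
yellow_mug [ 0.791  0.116 -0.   ] 0.95
wood_mill [0.763 0.27  0.002] 0.6
tea_box [ 0.772 -0.255  0.003] 0.6
top
keeper [0.521 0.211 0.001] 0.56
keeper [0.519 0.21  0.103] 0.33
cover_centre [0.523 0.209 0.102] 0.74
mark [0.621 0.098 0.092] 0.68
pointer_tip [0.376 0.164 0.094] 0.78
pointer_tip [0.52  0.211 0.001] 0.34
tray [ 0.54  -0.231 -0.003] 0.59
pot1_mid [0.446 0.45  0.034] 0.83
pot1_mid [0.595 0.478 0.027] 0.71
pot1_mid [0.524 0.13  0.037] 0.44
pot1_mid [ 0.791  0.116 -0.   ] 0.16
wood_mill [ 0.754  0.272 -0.   ] 0.6
tea_box [ 0.768 -0.255 -0.003] 0.64
```

View pics/top0.png

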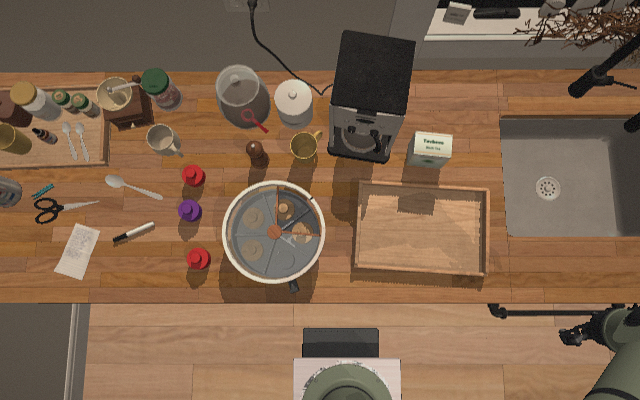

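View pics/scene0.png

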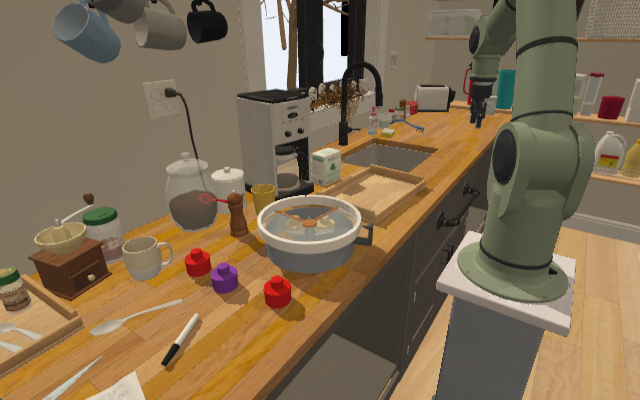

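Top view: the wheel is centred near (275,232) with the mark near (312,197). There are pot-like discs at (285,210), (253,217), (253,250) and (302,233). Red and purple look-alikes stand at left. I'll zoom in on the keeper.

Run:
```python
from h import *
im=cv2.imread('pics/top0.png')[172:300,210:340]
cv2.imwrite('pics/crop0.png',cv2.resize(im,None,fx=4.5,fy=4.5,interpolation=cv2.INTER_CUBIC))
f=bot.grab_frame('top');K,R,t=f['intrinsics'],f['R'],f['t']
c=np.array([.519,.211])
for nm,a in zip(['block','c1','c2','c3','c4'],[198.7,270.7,342.7,54.7,126.7]):
    X=np.r_[c+.084*np.array([np.cos(np.radians(a)),np.sin(np.radians(a))]),.07]; p=K@(R@X+t);p=p[:2]/p[2]; print(nm,np.round(X,3),np.round(p),np.round((p-[210,172])*4.5))
# tray yaw
for cam in ['top','scene']:
  g=bot.grab_frame(cam); r=bot.trace('tray',g)[0]['region'].astype(np.uint8)
  h=cv2.convexHull(cv2.findContours(r,0,2)[0][0]); q=cv2.approxPolyDP(h,8,True)[:,0]
  K,R,t=g['intrinsics'],g['R'],g['t']
  for u in q:
    d=R.T@np.linalg.inv(K)@np.r_[u,1.];o=-R.T@t; print(cam,u,np.round((o+d*(.035-o[2])/d[2])[:2],3))
```

```text
block [0.439 0.184 0.07 ] [283. 259.] [330. 392.]
c1 [0.52  0.127 0.07 ] [303. 232.] [418. 269.]
c2 [0.599 0.186 0.07 ] [284. 206.] [331. 151.]
c3 [0.568 0.28  0.07 ] [252. 216.] [189. 198.]
c4 [0.469 0.278 0.07 ] [252. 249.] [187. 347.]
top [359 181] [ 0.682 -0.043]
top [486 188] [ 0.659 -0.433]
top [487 274] [ 0.397 -0.421]
top [355 267] [ 0.418 -0.028]
scene [424 179] [ 0.394 -0.414]
scene [377 222] [0.39  0.021]
scene [318 194] [ 0.671 -0.053]
scene [372 163] [ 0.661 -0.472]
```

View pics/crop0.png

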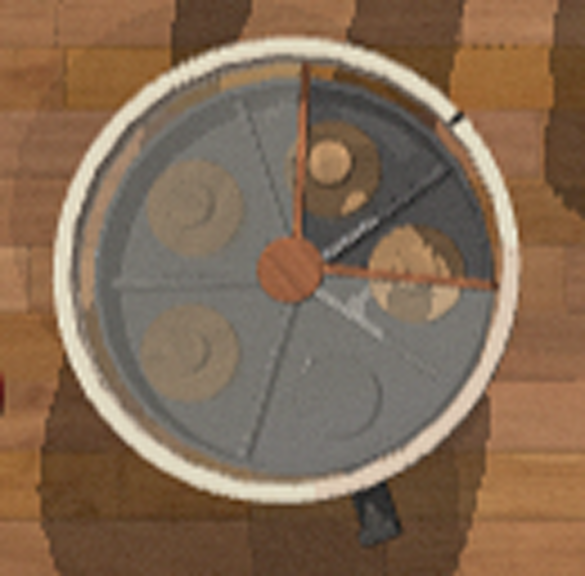

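Viewed: all four compartments hold a pot, with knobs at crop (330,160), (410,265), (190,205) and (185,355). The mark is at crop (458,118), the pointer at bottom (375,510). The plan is to work at tool yaw 90°, where tool x = world y and tool y = world x.

First I'll turn the tool by +1.128 rad (wz −1.128), then travel to above the rim at θ=0.

```bash
cat >> h.py <<'E'
from scipy.spatial.transform import Rotation as Ro
C=np.array([.5195,.211])
def go(x,y,z,yaw=90):
    s=bot.observe(); R0=Ro.from_euler('xyz',s['tool_rot']); R1=Ro.from_euler('xyz',[np.pi,0,np.radians(yaw)])
    print('t',round(s['clock'],1),'pos',np.round(s['position'],4),'turn',np.round((R0.inv()*R1).as_rotvec(),3),'shift mm after turn',np.round(R1.inv().apply(np.array([x,y,z])-s['position'])*1000,1),'w',round(s['grip_width'],4),'q7',round(s['qpos'][6],2),'F',np.round(s['force'],1))
E
python3 -m jog '[[[0,0,0,0,0,-0.141,0.5],[0,0,0,0,0,-0.141,0.5],[0,0,0,0,0,-0.141,0.5],[0,0,0,0,0,-0.141,0.5],[0,0,0,0,0,-0.141,0.5]]]' 60
python3 -m jog '[[[0,0,0,0,0,-0.141,0.5],[0,0,0,0,0,-0.141,0.5],[0,0,0,0,0,-0.141,0.5],[0,0,0,0,0,0,0.5],[0,0,0,0,0,0,0.5]]]'
python3 -c "
from h import *
go(.6645,.211,.3)"
```

```text
clock: 1.75
position: [0.2677, -0.5648, 0.3039]
tool_rot: [-3.142, 0.0, 1.154]
force: [-0.3, -0.5, 0.5]
grip_width: 0.0426
finger_force: 0.0
clock: 2.25
position: [0.2676, -0.5648, 0.3038]
tool_rot: [3.142, -0.0, 1.566]
force: [0.8, 0.1, -0.3]
grip_width: 0.0429
finger_force: 0.0
t 2.2 pos [ 0.2676 -0.5648  0.3038] turn [ 0.    -0.    -0.005] shift mm after turn [775.8 396.9   3.8] w 0.0429 q7 0.88 F [ 0.8  0.1 -0.3]
```

```bash
python3 -m jog '[[[38.8,19.8,0,0,0,-0.001,0.5],[38.8,19.8,0,0,0,0,0.5],[38.8,19.8,0,0,0,0,0.5],[38.8,19.8,0,0,0,0,0.5],[38.8,19.8,0,0,0,0,0.5]]]' >/dev/null
python3 -m jog '[[[38.8,19.8,0,0,0,-0.001,0.5],[38.8,19.8,0,0,0,0,0.5],[38.8,19.8,0,0,0,0,0.5],[38.8,19.8,0,0,0,0,0.5],[38.8,19.8,0,0,0,0,0.5]]]' >/dev/null
python3 -m jog '[[[38.8,19.8,0,0,0,-0.001,0.5],[38.8,19.8,0,0,0,0,0.5],[38.8,19.8,0,0,0,0,0.5],[38.8,19.8,0,0,0,0,0.5],[38.8,19.8,0,0,0,0,0.5]]]' >/dev/null
python3 -m jog '[[[38.8,19.8,0,0,0,-0.001,0.5],[38.8,19.8,0,0,0,0,0.5],[38.8,19.8,0,0,0,0,0.5],[38.8,19.8,0,0,0,0,0.5],[38.8,19.8,0,0,0,0,0.5]]]' >/dev/null
python3 -m jog '[[[0,0,0,0,0,0,0.5],[0,0,0,0,0,0,0.5]]]' >/dev/null
python3 -c "
from h import *
go(.6645,.211,.162)
f=bot.grab_frame('wrist'); save(f,'w1'); sp('mark',f,2); sp('cover_centre',f,2); sp('pot1_mid',f,6)
print(f['tool_from_camera'])"
```

```text
t 4.5 pos [0.6618 0.2133 0.3032] turn [-0.001  0.     0.003] shift mm after turn [ -2.3   2.7 141.2] w 0.0425 q7 -0.63 F [ 1.  -0.9 -0.4]
mark [0.62  0.101 0.094] 0.66
mark [0.378 0.16  0.095] 0.41
cover_centre [0.523 0.214 0.105] 0.55
pot1_mid [0.524 0.129 0.038] 0.82
pot1_mid [ 0.79   0.115 -0.001] 0.2
[[ 4.10015685e-04 -9.54299831e-01 -2.98850573e-01  7.62079860e-02]
 [ 9.99999579e-01  6.36558076e-04 -6.60703943e-04 -4.89470291e-04]
 [ 8.20745407e-04 -2.98850176e-01  9.54299690e-01 -7.02651612e-02]
 [ 0.00000000e+00  0.00000000e+00  0.00000000e+00  1.00000000e+00]]
```

View pics/w1.png

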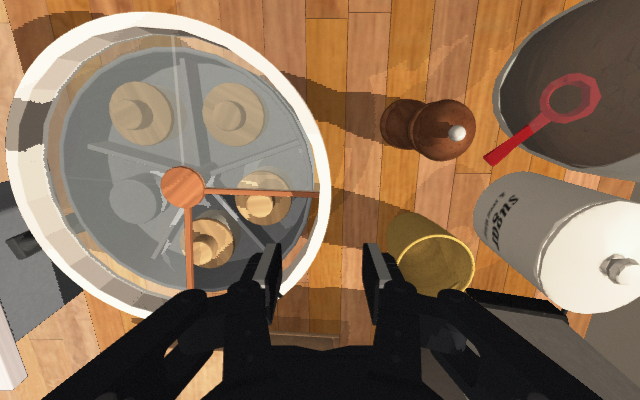

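The wrist view shows the rim's right edge near (330,190), between the fingers at columns 280 and 360. The mill and mug are clear to the right. I'll descend and pinch.

```bash
python3 -m jog '[[[-1,1,47,0,0,0.003,0.5],[-1,1,47,0,0,0,0.5],[0,1,46,0,0,0,0.5],[0,0,0,0,0,0,0.5],[0,0,0,0,0,0,0.5]]]' 20
python3 -m jog '[[[0,0,0,0,0,0,0],[0,0,0,0,0,0,0],[0,0,0,0,0,0,0],[0,0,0,0,0,0,0],[0,0,0,0,0,0,0]]]' 20
python3 -c "
from h import *
go(.6645,.211,.162)
f=bot.grab_frame('wrist'); save(f,'w2')"
```

```text
clock: 5.15
position: [0.6653, 0.2098, 0.1651]
tool_rot: [-3.142, -0.0, 1.571]
force: [0.6, 0.6, 1.1]
grip_width: 0.0426
finger_force: 0.0
clock: 5.65
position: [0.6646, 0.2112, 0.1664]
tool_rot: [3.141, -0.001, 1.572]
force: [-10.6, 1.5, 13.2]
grip_width: 0.0102
finger_force: 21.5
t 5.7 pos [0.6646 0.2112 0.1664] turn [ 0.001 -0.001  0.001] shift mm after turn [-0.2 -0.1  4.4] w 0.0102 q7 -0.68 F [-10.6   1.5  13.2]
```

View pics/w2.png

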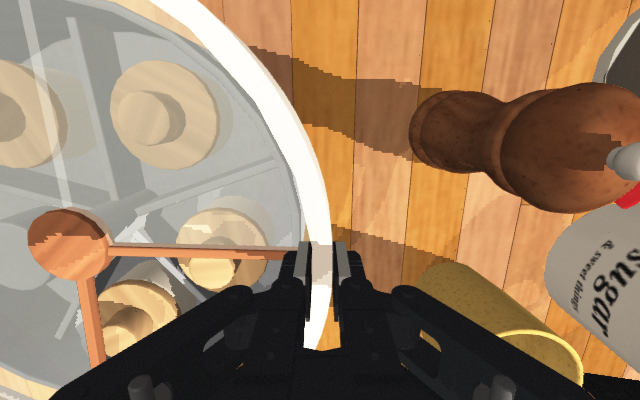

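Rim gripped (width 10.2 mm). The 13 N upward force suggests the tips are touching the disc, so I'll raise slightly and then lead the wheel 0.707 rad clockwise.

```bash
python3 -m jog '[[[0,-2,-7,0,0,0,0],[0,0,0,0,0,0,0]]]'
python3 -m jog '[[[-20.4,-1.45,0,0,0,0.1414,0],[-20.4,-1.45,0,0,0,0.1414,0],[-20.4,-1.45,0,0,0,0.1414,0],[-20.4,-1.45,0,0,0,0.1414,0],[-20.4,-1.45,0,0,0,0.1414,0]]]'
python3 -m jog '[[[0,0,0,0,0,0,0],[0,0,0,0,0,0,0]]]'
python3 -c "
from h import *
go(.6645,.211,.162)
for c in ['top','wrist']:
    f=bot.grab_frame(c); sp('mark',f,2); sp('cover_centre',f,2); sp('pot1_mid',f,6)
    print([np.round(np.degrees(np.arctan2(*(np.array(d['xyz'][:2])-C)[::-1])),1) for d in bot.spot_point('mark',f)])"
```

```text
clock: 5.9
position: [0.6641, 0.2097, 0.1721]
tool_rot: [3.138, -0.0, 1.571]
force: [8.4, 0.1, -10.2]
grip_width: 0.01
finger_force: 20.6
clock: 6.4
position: [0.6281, 0.1161, 0.1721]
tool_rot: [-3.141, -0.002, 0.859]
force: [-5.2, 8.4, -4.4]
grip_width: 0.0102
finger_force: 21.4
clock: 6.6
position: [0.6282, 0.1164, 0.1721]
tool_rot: [3.141, -0.001, 0.865]
force: [-2.4, 3.9, -1.5]
grip_width: 0.0103
finger_force: 22.5
t 6.6 pos [0.6282 0.1164 0.1721] turn [ 0.    -0.001 -0.706] shift mm after turn [94.6 36.3 10.1] w 0.0103 q7 -1.18 F [-2.4  3.9 -1.5]
cover_centre [0.523 0.212 0.104] 0.59
pot1_mid [0.595 0.479 0.029] 0.65
pot1_mid [0.447 0.449 0.031] 0.57
pot1_mid [0.522 0.134 0.039] 0.52
[]
cover_centre [0.523 0.212 0.105] 0.82
pot1_mid [0.524 0.129 0.039] 0.86
[]
```

```bash
python3 -m jog '[[[0,0,0,0,0,0,0.5],[0,0,0,0,0,0,0.5],[0,0,0,0,0,0,0.5],[0,0,-40,0,0,0,0.6],[0,0,-40,0,0,0,0.6]]]' 40
python3 -m jog '[[[0,0,0,0,0,-0.1412,0.6],[0,0,0,0,0,-0.1412,0.6],[0,0,0,0,0,-0.1412,0.6],[0,0,0,0,0,-0.1412,0.6],[0,0,0,0,0,-0.1412,0.6]]]'
python3 -m jog '[[[5,-35,0,0,0,0,0.6],[5,-35,0,0,0,0,0.6],[4,-35,0,0,0,0,0.6],[0,0,0,0,0,0,0.6],[0,0,0,0,0,0,0.6]]]'
python3 -c "
from h import *
go(.523,.130,.137)
for c in ['top','wrist']:
    f=bot.grab_frame(c); sp('mark',f,2); sp('pot1_mid',f,6)
save(f,'w3')"
```

```text
clock: 7.6
position: [0.628, 0.1159, 0.2512]
tool_rot: [-3.14, 0.002, 0.865]
force: [-0.1, -0.5, 0.2]
grip_width: 0.0514
finger_force: 0.0
clock: 8.1
position: [0.6285, 0.1159, 0.251]
tool_rot: [3.141, 0.0, 1.576]
force: [0.2, -0.2, 1.2]
grip_width: 0.0513
finger_force: 0.0
clock: 8.6
position: [0.5235, 0.13, 0.2515]
tool_rot: [3.14, 0.0, 1.571]
force: [0.6, -0.1, 0.6]
grip_width: 0.0511
finger_force: 0.0
t 8.6 pos [0.5235 0.13   0.2515] turn [0.001 0.    0.   ] shift mm after turn [ -0.   -0.5 114.5] w 0.0511 q7 -0.63 F [ 0.6 -0.1  0.6]
pot1_mid [0.597 0.48  0.029] 0.66
pot1_mid [0.445 0.449 0.031] 0.55
mark [0.522 0.066 0.093] 0.62
pot1_mid [0.523 0.13  0.038] 0.59
```

View pics/w3.png

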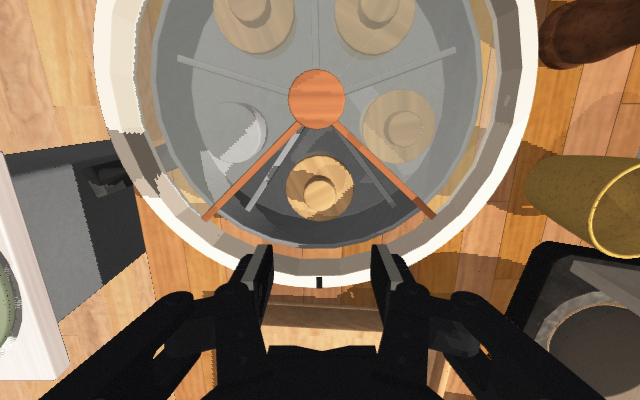

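The opening is now over the pot, whose knob is at (320,193), centred between the fingers. The mark is at (319,282). Descending to grip.

```bash
python3 -m jog '[[[0,0,40,0,0,0,0.6],[0,0,40,0,0,0,0.6],[0,0,34,0,0,0,0.6],[0,0,0,0,0,0,0.6],[0,0,0,0,0,0,0]]]' 40
python3 -m jog '[[[0,0,0,0,0,0,0],[0,0,0,0,0,0,0],[0,0,0,0,0,0,0],[0,0,0,0,0,0,0],[0,0,0,0,0,0,0]]]'
python3 -m jog '[[[0,0,-30,0,0,0,0],[0,0,-40,0,0,0,0],[0,0,-40,0,0,0,0],[0,0,0,0,0,0,0]]]'
```

```text
clock: 9.4
position: [0.5236, 0.1304, 0.1374]
tool_rot: [-3.141, -0.0, 1.571]
force: [0.6, 0.0, 0.4]
grip_width: 0.038
finger_force: 0.0
clock: 9.9
position: [0.5239, 0.1303, 0.1383]
tool_rot: [3.14, -0.0, 1.571]
force: [-2.8, 0.3, 10.0]
grip_width: 0.0274
finger_force: 40.6
clock: 10.3
position: [0.5251, 0.1307, 0.2524]
tool_rot: [3.134, -0.002, 1.57]
force: [-0.3, 0.3, -1.0]
grip_width: 0.0273
finger_force: 39.7
```

```bash
python3 -m jog '[[[-43,-4.5,0,0,0,0,0],[-43,-4.5,0,0,0,0,0],[-43,-4.5,0,0,0,0,0],[-43,-4.5,0,0,0,0,0],[-43,-4.5,0,0,0,0,0]]]'
python3 -m jog '[[[-43,-4.5,0,0,0,0,0],[-43,-4.5,0,0,0,0,0],[-43,-4.5,0,0,0,0,0],[-43,-4.5,0,0,0,0,0],[-43,-4.5,0,0,0,0,0]]]'
python3 -m jog '[[[0,0,0,0,0,0,0],[0,0,0,0,0,0,0],[0,0,0,0,0,0,0]]]'
python3 -c "
from h import *
go(.48,-.3,.1405)
f=bot.grab_frame('wrist'); save(f,'w4');sp('pot1_mid',f,3); sp('tray',f,2)"
```

```text
clock: 10.8
position: [0.5004, -0.0867, 0.2474]
tool_rot: [3.141, 0.0, 1.571]
force: [0.3, -0.6, -0.4]
grip_width: 0.0269
finger_force: 39.6
clock: 11.3
position: [0.4778, -0.3018, 0.2474]
tool_rot: [3.141, 0.001, 1.571]
force: [1.3, 0.7, -1.5]
grip_width: 0.0272
finger_force: 39.6
clock: 11.6
position: [0.4785, -0.2991, 0.2471]
tool_rot: [3.141, -0.0, 1.572]
force: [-0.2, 0.7, -2.3]
grip_width: 0.0269
finger_force: 39.7
t 11.6 pos [ 0.4785 -0.2991  0.2471] turn [ 0.    -0.     0.001] shift mm after turn [ -0.9   1.5 106.6] w 0.0269 q7 0.21 F [-0.2  0.7 -2.3]
pot1_mid [ 0.481 -0.301  0.146] 0.7
tray [ 0.542 -0.23   0.001] 0.87
```

View pics/w4.png

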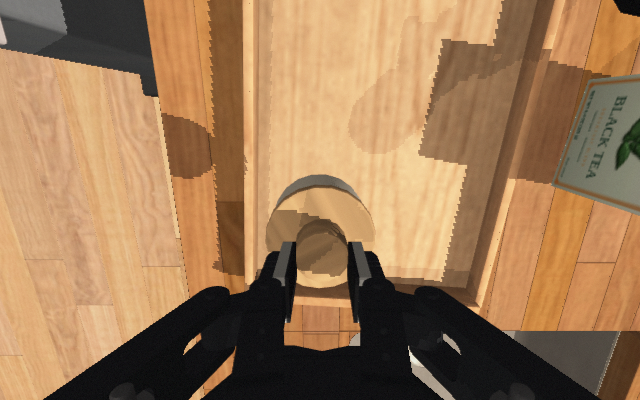

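The pot is held upright over the tray's near-right quarter (knob at about (321,248)). Lowering and releasing.

```bash
python3 -m jog '[[[0,0,40,0,0,0,0],[0,0,40,0,0,0,0],[0,0,20,0,0,0,0],[0,0,5.5,0,0,0,0],[0,0,0,0,0,0,0]]]'
python3 -m jog '[[[0,0,0,0,0,0,0.5],[0,0,0,0,0,0,0.5],[0,0,0,0,0,0,0.6],[0,0,0,0,0,0,0.6]]]'
python3 -m jog '[[[0,0,-30,0,0,0,0.6],[0,0,-50,0,0,0,0.6],[0,0,-40,0,0,0,0.6],[0,0,0,0,0,0,0.6]]]'
python3 -c "
from h import *
go(.6115,.0995,.25,40)
f=bot.grab_frame('wrist');sp('pot1_mid',f,3)
f=bot.grab_frame('top');sp('pot1_mid',f,5);sp('mark',f,2)"
```

```text
clock: 12.25
position: [0.4785, -0.2994, 0.1414]
tool_rot: [-3.141, -0.0, 1.572]
force: [0.5, 0.6, -0.4]
grip_width: 0.0279
finger_force: 27.0
clock: 12.65
position: [0.4786, -0.3, 0.1419]
tool_rot: [3.141, 0.0, 1.571]
force: [-0.1, -0.2, 1.1]
grip_width: 0.0513
finger_force: 0.0
clock: 13.05
position: [0.48, -0.3006, 0.2667]
tool_rot: [3.135, 0.004, 1.57]
force: [0.0, -0.5, -0.5]
grip_width: 0.0513
finger_force: 0.0
t 13.1 pos [ 0.48   -0.3006  0.2667] turn [0.008 0.001 0.872] shift mm after turn [ 357.9 -222.    16.7] w 0.0513 q7 0.21 F [ 0.  -0.5 -0.5]
pot1_mid [ 0.482 -0.301  0.042] 0.98
pot1_mid [0.594 0.48  0.031] 0.72
pot1_mid [0.444 0.45  0.032] 0.71
pot1_mid [ 0.48  -0.297  0.036] 0.69
pot1_mid [0.524 0.064 0.088] 0.41
mark [0.526 0.061 0.09 ] 0.82
mark [0.793 0.118 0.001] 0.37
```

Pot 1 stands on the tray. Back to the rim at θ = −40°, yaw 50°.

```bash
python3 -m jog '[[[41.7,15,0,0,0,0,0.6],[41.7,15,0,0,0,0,0.6],[41.7,15,0,0,0,0,0.6],[41.7,15,0,0,0,0,0.6],[41.7,15,0,0,0,0,0.6]]]' >/dev/null
python3 -m jog '[[[41.7,15,0,0,0,0,0.6],[41.7,15,0,0,0,0,0.6],[41.7,15,0,0,0,0,0.6],[41.7,15,0,0,0,0,0.5],[41.7,15,0,0,0,0,0.5]]]' >/dev/null
python3 -m jog '[[[0,0,5,0,0,0.1396,0.5],[0,0,0,0,0,0.1396,0.5],[0,0,0,0,0,0.1396,0.5],[0,0,0,0,0,0.1396,0.5],[0,0,0,0,0,0.1396,0.5]]]' >/dev/null
python3 -m jog '[[[0,0,0,0,0,0,0.5],[0,0,0,0,0,0,0.5]]]' >/dev/null
python3 -c "
from h import *
go(.630,.1168,.173,50)"
```

```text
t 15.0 pos [0.6281 0.1173 0.2556] turn [-0.001  0.001  0.005] shift mm after turn [ 0.8  1.8 82.6] w 0.0429 q7 -1.14 F [ 0.4 -0.3 -0.4]
```

```bash
python3 -m jog '[[[1,1,40,0,0,0.005,0.5],[0,1,40,0,0,0,0.5],[0,0,2,0,0,0,0.5],[0,0,0,0,0,0,0],[0,0,0,0,0,0,0]]]' 25
python3 -m jog '[[[0,0,0,0,0,0,0],[0,0,0,0,0,0,0],[0,0,0,0,0,0,0]]]'
python3 -m jog '[[[20.2,-1.41,0,0,0,-0.1396,0],[20.2,-1.41,0,0,0,-0.1396,0],[20.2,-1.41,0,0,0,-0.1396,0],[20.2,-1.41,0,0,0,-0.1396,0],[20.2,-1.41,0,0,0,-0.1396,0]]]'
python3 -m jog '[[[20.2,-1.41,0,0,0,-0.1396,0],[20.2,-1.41,0,0,0,-0.1396,0],[20.2,-1.41,0,0,0,-0.1396,0],[20.2,-1.41,0,0,0,-0.1396,0],[0,0,0,0,0,0,0]]]'
python3 -m jog '[[[0,0,0,0,0,0,0],[0,0,0,0,0,0,0.5],[0,0,0,0,0,0,0.5],[0,0,0,0,0,0,0.5],[0,0,-40,0,0,0,0.6]]]' 40
python3 -m jog '[[[0,0,-40,0,0,0,0.6],[0,0,0,0,0,0,0.6]]]'
python3 -c "
from h import *
go(.599,.186,.25)
for c in ['top','wrist']:
    f=bot.grab_frame(c); sp('mark',f,2); sp('pot1_mid',f,6)"
```

```text
clock: 15.5
position: [0.6313, 0.1169, 0.1763]
tool_rot: [3.141, -0.002, 0.869]
force: [-5.8, 5.0, 0.4]
grip_width: 0.0145
finger_force: 5.1
clock: 15.8
position: [0.6303, 0.1183, 0.1763]
tool_rot: [-3.141, -0.002, 0.87]
force: [-7.4, 6.7, 1.8]
grip_width: 0.0089
finger_force: 25.0
clock: 16.3
position: [0.6649, 0.2108, 0.1763]
tool_rot: [3.142, -0.0, 1.572]
force: [-11.7, -1.0, 2.3]
grip_width: 0.0087
finger_force: 25.4
clock: 16.8
position: [0.6419, 0.2898, 0.1763]
tool_rot: [3.14, -0.002, 2.133]
force: [-2.4, -0.0, -0.1]
grip_width: 0.0089
finger_force: 24.8
clock: 17.3
position: [0.642, 0.2852, 0.2103]
tool_rot: [-3.134, -0.0, 2.124]
force: [0.3, -1.2, 1.0]
grip_width: 0.051
finger_force: 0.0
clock: 17.5
position: [0.6449, 0.2876, 0.2601]
tool_rot: [3.134, 0.0, 2.123]
force: [0.2, -0.4, -0.1]
grip_width: 0.0516
finger_force: 0.0
t 17.5 pos [0.6449 0.2876 0.2601] turn [ 0.007 -0.002  0.552] shift mm after turn [-101.6  -45.9   10.1] w 0.0516 q7 -0.27 F [ 0.2 -0.4 -0.1]
mark [0.524 0.21  0.105] 0.32
pot1_mid [0.449 0.451 0.032] 0.94
pot1_mid [ 0.48  -0.299  0.042] 0.88
pot1_mid [0.592 0.482 0.029] 0.77
mark [0.661 0.172 0.093] 0.78
```

```bash
python3 -m jog '[[[0,0,0,0,0,0.138,0.6],[0,0,0,0,0,0.138,0.6],[0,0,0,0,0,0.138,0.6],[0,0,0,0,0,0.138,0.6]]]' >/dev/null
python3 -m jog '[[[-34,-15,0,0,0,0,0.6],[-34,-15,0,0,0,0,0.6],[-34,-15,0,0,0,0,0.6],[0,0,0,0,0,0,0.6],[0,0,0,0,0,0,0.6]]]' >/dev/null
python3 -c "
from h import *
go(.599,.186,.139)
for c in ['top','wrist']:
    f=bot.grab_frame(c); sp('mark',f,2); sp('pot1_mid',f,6)
save(f,'w5')"
```

```text
t 18.7 pos [0.5985 0.184  0.2542] turn [-0.  0.  0.] shift mm after turn [  2.    0.5 115.2] w 0.051 q7 -0.67 F [-0.   0.5  0.1]
pot1_mid [0.594 0.48  0.032] 0.78
pot1_mid [0.444 0.448 0.029] 0.58
pot1_mid [ 0.481 -0.298  0.04 ] 0.56
mark [0.661 0.171 0.092] 0.71
```

View pics/w5.png

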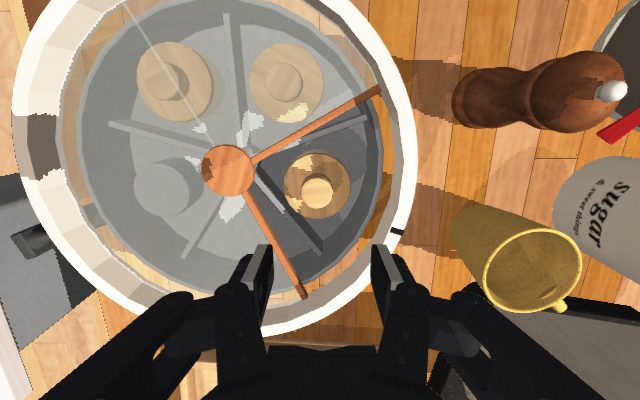

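The knob is at (317,191), nearly centred and well clear of the opening edges. Grasp, lift, carry to (0.60,−0.30).

```bash
python3 -m jog '[[[1,-1,40,0,0,0,0.6],[0,0,40,0,0,0,0.6],[0,0,34,0,0,0,0.6],[0,0,0,0,0,0,0.6],[0,0,0,0,0,0,0]]]' 40
python3 -m jog '[[[0,0,0,0,0,0,0],[0,0,0,0,0,0,0],[0,0,0,0,0,0,0],[0,0,0,0,0,0,0],[0,0,0,0,0,0,0]]]'
python3 -m jog '[[[0,0,-30,0,0,0,0],[0,0,-40,0,0,0,0],[0,0,-40,0,0,0,0],[0,0,0,0,0,0,0]]]'
python3 -m jog '[[[-40,0,0,0,0,0,0],[-40,0,0,0,0,0,0],[-40,0,0,0,0,0,0],[-40,0,0,0,0,0,0],[-40,0,0,0,0,0,0]]]'
python3 -m jog '[[[-40,0,0,0,0,0,0],[-40,0,0,0,0,0,0],[-40,0,0,0,0,0,0],[-40,0,0,0,0,0,0],[-40,0,0,0,0,0,0]]]'
python3 -m jog '[[[-40,0,0,0,0,0,0],[-45,0,0,0,0,0,0],[0,0,0,0,0,0,0],[0,0,0,0,0,0,0]]]'
python3 -c "
from h import *
go(.60,-.3,.141)
f=bot.grab_frame('wrist');sp('pot1_mid',f,3)"
```

```text
clock: 19.5
position: [0.5976, 0.1863, 0.141]
tool_rot: [-3.141, -0.0, 1.573]
force: [0.1, 0.3, 0.0]
grip_width: 0.038
finger_force: 0.0
clock: 20.0
position: [0.6001, 0.1872, 0.1467]
tool_rot: [3.133, -0.003, 1.572]
force: [-9.3, -3.1, 53.4]
grip_width: 0.0097
finger_force: 53.9
clock: 20.4
position: [0.5995, 0.1868, 0.2581]
tool_rot: [3.132, -0.003, 1.572]
force: [0.7, 0.8, -0.8]
grip_width: 0.0001
finger_force: 0.0
clock: 20.9
position: [0.598, -0.0159, 0.2524]
tool_rot: [3.139, 0.0, 1.572]
force: [0.6, 0.5, -0.0]
grip_width: 0.0002
finger_force: 0.0
clock: 21.4
position: [0.5982, -0.2161, 0.2525]
tool_rot: [3.139, 0.001, 1.572]
force: [0.9, -0.5, 0.1]
grip_width: 0.0003
finger_force: 0.0
clock: 21.8
position: [0.5981, -0.3004, 0.2519]
tool_rot: [3.14, 0.001, 1.57]
force: [-0.1, 0.5, 0.8]
grip_width: 0.0
finger_force: 0.0
t 21.8 pos [ 0.5981 -0.3004  0.2519] turn [ 0.002  0.001 -0.001] shift mm after turn [  0.4   1.9 110.9] w 0.0 q7 0.12 F [-0.1  0.5  0.8]
pot1_mid [ 0.479 -0.301  0.037] 0.76
pot1_mid [ 0.773 -0.26  -0.004] 0.45
```

The grip closed to 0, so the knob slipped out. I'll go back and look.

```bash
python3 -m jog '[[[42,0,0,0,0,0,0.6],[42,0,0,0,0,0,0.6],[42,0,0,0,0,0,0.6],[42,0,0,0,0,0,0.6],[42,0,0,0,0,0,0.6]]]' >/dev/null
python3 -m jog '[[[42,0,0,0,0,0,0.6],[42,0,0,0,0,0,0.6],[42,0,0,0,0,0,0.6],[42,0,0,0,0,0,0.6],[42,0,0,0,0,0,0.6]]]' >/dev/null
python3 -m jog '[[[42,0,0,0,0,0,0.6],[20,0,0,0,0,0,0.6],[0,0,0,0,0,0,0.6]]]' >/dev/null
python3 -c "
from h import *
go(.599,.186,.139)
for c in ['top','wrist']:
    f=bot.grab_frame(c); sp('mark',f,2); sp('pot1_mid',f,6)
save(f,'w6')"
```

```text
t 23.2 pos [0.5961 0.1879 0.2513] turn [ 0.001 -0.002  0.008] shift mm after turn [ -1.9   2.9 112.3] w 0.0511 q7 -0.68 F [-1.4 -0.9 -0.1]
pot1_mid [0.445 0.451 0.029] 0.92
pot1_mid [ 0.481 -0.296  0.038] 0.79
pot1_mid [0.594 0.479 0.03 ] 0.6
mark [0.663 0.171 0.094] 0.83
```

View pics/w6.png

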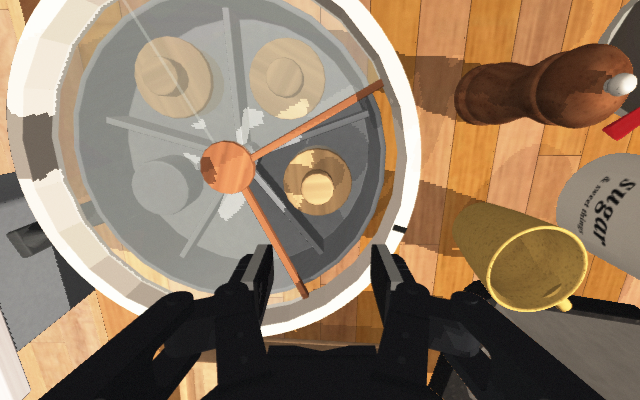

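The pot is still in place, with its knob top at (318,187). I'll compute the knob position from that pixel.

```bash
cat >> h.py <<'E'
def knob(u,v,f,z=.07,s=None):
    s=s or bot.observe(); T=np.array(f['tool_from_camera']); Rt=Ro.from_euler('xyz',s['tool_rot']).as_matrix()
    o=Rt@T[:3,3]+s['position']; d=Rt@T[:3,:3]@np.linalg.inv(f['intrinsics'])@[u,v,1.]
    return np.round((o+d*(z-o[2])/d[2]),4)
def knobs(f,s,near):
    "bright lid tone around: sub-pixel knob from Hough"
    g=cv2.cvtColor(f['img'],cv2.COLOR_RGB2GRAY)
    c=cv2.HoughCircles(cv2.medianBlur(g,3),cv2.HOUGH_GRADIENT,1,15,param1=80,param2=12,minRadius=11,maxRadius=24)
    return [] if c is None else [(x.round(),knob(x[0],x[1],f,s=s)) for x in c[0] if np.hypot(*(x[:2]-near))<25]
E
python3 -c "
from h import *
s=bot.observe(); f=bot.grab_frame('wrist')
print(knob(318,187,f,s=s)); print(*knobs(f,s,(318,187)))
s2={'tool_rot':[np.pi,0,np.pi/2],'position':np.array([.5985,.184,.2542])}; print('w5',knob(317,191,f,s=s2))
s2={'tool_rot':[np.pi,0,np.pi/2],'position':np.array([.5235,.13,.2515])}; print('w3',knob(320,193,f,s=s2))
c=f['img'][150:225,280:355]; cv2.imwrite('pics/k6.png',cv2.resize(c[:,:,::-1],None,fx=7,fy=7,interpolation=cv2.INTER_CUBIC))
"
```

```text
[0.5938 0.1916 0.07  ]
(array([308., 188.,  23.], dtype=float32), array([0.5855, 0.1903, 0.07  ])) (array([322., 170.,  20.], dtype=float32), array([0.5977, 0.2072, 0.07  ]))
w5 [0.5937 0.1893 0.07  ]
w3 [0.5214 0.1342 0.07  ]
```

View pics/k6.png

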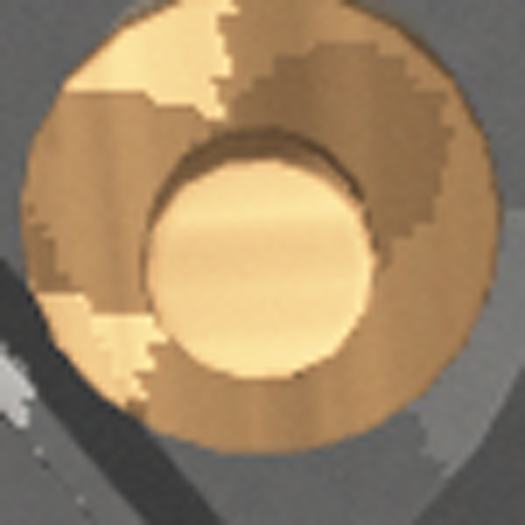

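Knob centre in the crop is (262,270), i.e. pixel (317.4,188.6), which puts it at about (0.5935,0.190). The earlier grasp was 4 mm off and too shallow. Retrying centred and deeper, checking before the lift.

```bash
python3 -m jog '[[[2,-2.5,40,0,0,0.008,0.5],[0,0,40,0,0,0,0.5],[0,0,34,0,0,0,0.5],[0,0,0,0,0,0,0.5],[0,0,0,0,0,0,0.5]]]' 40
python3 -c "
from h import *
go(.5935,.190,.134)"
```

```text
clock: 24.05
position: [0.5952, 0.1846, 0.1371]
tool_rot: [-3.141, -0.0, 1.564]
force: [-0.0, 0.5, 1.0]
grip_width: 0.043
finger_force: 0.0
t 24.1 pos [0.5952 0.1846 0.1371] turn [-0.    -0.    -0.007] shift mm after turn [ 5.4 -1.7  3.1] w 0.043 q7 -0.76 F [-0.   0.5  1. ]
```

```bash
python3 -m jog '[[[5,-1.5,0,0,0,-0.007,0.5],[0,0,3,0,0,0,0.5],[0,0,0,0,0,0,0.5],[0,0,0,0,0,0,0.2],[0,0,0,0,0,0,0.2]]]' 30
python3 -m jog '[[[0,0,0,0,0,0,0.1],[0,0,0,0,0,0,0.1],[0,0,0,0,0,0,0.1]]]'
python3 -c "
from h import *
go(.5935,.190,.134);f=bot.grab_frame('wrist');save(f,'w7')"
```

```text
clock: 24.55
position: [0.5937, 0.1897, 0.1341]
tool_rot: [3.141, -0.0, 1.571]
force: [-1.6, -0.1, 5.3]
grip_width: 0.0287
finger_force: 29.1
clock: 24.85
position: [0.5937, 0.1897, 0.1341]
tool_rot: [3.141, -0.0, 1.571]
force: [-1.5, -0.3, 6.4]
grip_width: 0.0282
finger_force: 29.1
t 24.9 pos [0.5937 0.1897 0.1341] turn [ 0.001 -0.     0.   ] shift mm after turn [ 0.3 -0.2  0.1] w 0.0282 q7 -0.76 F [-1.5 -0.3  6.4]
```

View pics/w7.png

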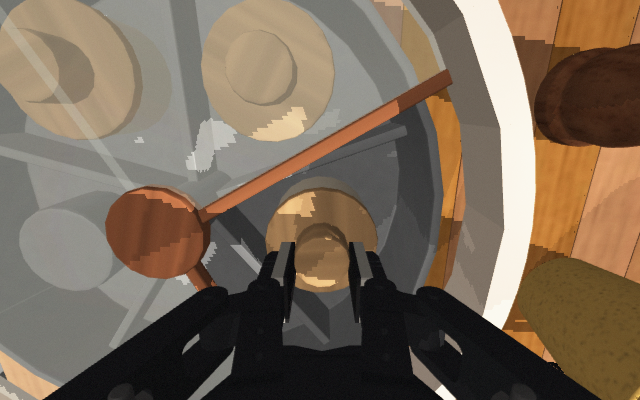

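The knob sits well between the pads at (321,255), width 28 mm. Lift and check.

```bash
python3 -m jog '[[[0,0,0,0,0,0,0],[0,0,-30,0,0,0,0],[0,0,-40,0,0,0,0],[0,0,-40,0,0,0,0],[0,0,-10,0,0,0,0]]]' 50
python3 -m jog '[[[0,0,0,0,0,0,0],[0,0,0,0,0,0,0]]]'
```

```text
clock: 25.4
position: [0.5946, 0.1902, 0.2578]
tool_rot: [3.137, -0.002, 1.571]
force: [0.1, -0.1, -2.8]
grip_width: 0.0275
finger_force: 49.8
clock: 25.6
position: [0.5932, 0.1893, 0.2523]
tool_rot: [-3.141, 0.001, 1.571]
force: [-0.8, -0.2, -1.2]
grip_width: 0.0271
finger_force: 49.8
```

```bash
python3 -m jog '[[[-40.8,1,0,0,0,0,0],[-40.8,1,0,0,0,0,0],[-40.8,1,0,0,0,0,0],[-40.8,1,0,0,0,0,0],[-40.8,1,0,0,0,0,0]]]'
python3 -m jog '[[[-40.8,1,0,0,0,0,0],[-40.8,1,0,0,0,0,0],[-40.8,1,0,0,0,0,0],[-40.8,1,0,0,0,0,0],[-40.8,1,0,0,0,0,0]]]'
python3 -m jog '[[[-40.8,1,0,0,0,0,0],[-40.8,1,0,0,0,0,0],[0,0,0,0,0,0,0],[0,0,0,0,0,0,0]]]'
python3 -c "
from h import *
go(.605,-.3,.137)
f=bot.grab_frame('wrist');sp('pot1_mid',f,3)"
```

```text
clock: 26.1
position: [0.5978, -0.016, 0.2516]
tool_rot: [-3.139, -0.0, 1.571]
force: [1.1, -0.3, -2.0]
grip_width: 0.0273
finger_force: 49.7
clock: 26.6
position: [0.6029, -0.2199, 0.2514]
tool_rot: [-3.139, -0.001, 1.571]
force: [1.3, 0.2, -2.0]
grip_width: 0.0271
finger_force: 49.7
clock: 27.0
position: [0.6049, -0.3006, 0.2512]
tool_rot: [-3.139, -0.001, 1.57]
force: [-0.8, 1.2, -1.1]
grip_width: 0.0274
finger_force: 49.8
t 27.0 pos [ 0.6049 -0.3006  0.2512] turn [-0.003 -0.001 -0.001] shift mm after turn [6.000e-01 1.000e-01 1.142e+02] w 0.0274 q7 0.12 F [-0.8  1.2 -1.1]
pot1_mid [ 0.478 -0.298  0.039] 0.95
```

```bash
python3 -m jog '[[[0,0,40,0,0,0,0],[0,0,40,0,0,0,0],[0,0,25,0,0,0,0],[0,0,8,0,0,0,0],[0,0,0,0,0,0,0]]]'
python3 -m jog '[[[0,0,0,0,0,0,0.5],[0,0,0,0,0,0,0.5],[0,0,0,0,0,0,0.5],[0,0,0,0,0,0,0.5]]]'
python3 -m jog '[[[0,0,-40,0,0,0,0.5],[0,0,-50,0,0,0,0.5],[0,0,-40,0,0,0,0.5],[0,0,0,0,0,0,0.5],[0,0,0,0,0,0,0.5]]]'
python3 -c "
from h import *
go(.630,.1168,.25,50)
f=bot.grab_frame('wrist');sp('pot1_mid',f,3)
f=bot.grab_frame('top');sp('pot1_mid',f,5)"
```

```text
clock: 27.6
position: [0.6057, -0.2988, 0.1397]
tool_rot: [-3.14, -0.001, 1.572]
force: [-0.0, 0.8, -0.9]
grip_width: 0.0273
finger_force: 49.8
clock: 28.0
position: [0.6059, -0.3001, 0.1412]
tool_rot: [3.141, 0.001, 1.571]
force: [-0.1, -0.2, 0.8]
grip_width: 0.0424
finger_force: 0.0
clock: 28.5
position: [0.6058, -0.3001, 0.2716]
tool_rot: [3.14, 0.001, 1.571]
force: [0.9, -0.4, -0.5]
grip_width: 0.0427
finger_force: 0.0
t 28.5 pos [ 0.6058 -0.3001  0.2716] turn [0.002 0.    0.698] shift mm after turn [ 334.9 -249.4   21.6] w 0.0427 q7 0.13 F [ 0.9 -0.4 -0.5]
pot1_mid [ 0.481 -0.3    0.038] 0.93
pot1_mid [0.596 0.478 0.032] 0.8
pot1_mid [0.448 0.45  0.032] 0.74
```

```bash
python3 -c "
from h import *
for c in ['wrist','scene','top']:
    f=bot.grab_frame(c);print(c);sp('pot2_mid',f,8)
    for d in bot.trace('pot1_mid',f):
        v,u=np.nonzero(d['region']); print('trace',round(d['conf'],2),u.mean().round(),v.mean().round(),len(u),np.ptp(u),np.ptp(v))
    if c=='wrist':
        for z in (.03,): print(knob(320,200,f,z))
save(f,'t2')"
```

```text
wrist
pot2_mid [ 0.607 -0.301  0.038] 0.64
trace 0.93 200.0 182.0 3786 73 66
[ 0.6028 -0.3201  0.03  ]
scene
pot2_mid [ 0.604 -0.295  0.043] 0.68
pot2_mid [0.704 0.478 0.03 ] 0.59
trace 0.92 224.0 278.0 663 26 30
trace 0.83 277.0 292.0 731 26 32
trace 0.63 311.0 232.0 6833 114 79
trace 0.55 394.0 185.0 192 13 16
top
pot2_mid [0.701 0.472 0.033] 0.92
pot2_mid [0.375 0.166 0.093] 0.67
pot2_mid [ 0.606 -0.296  0.037] 0.63
trace 0.93 190.0 211.0 419 23 21
trace 0.86 198.0 259.0 335 20 19
trace 0.84 445.0 247.0 431 23 21
```

Pot 2 is detected upright at (0.606,−0.298,0.038). Back to the rim for the next turn: +1.22 rad, bringing the mark from −15° to 55°.

```bash
python3 -m jog '[[[41.7,2.4,0,0,0,0,0.5],[41.7,2.4,0,0,0,0,0.5],[41.7,2.4,0,0,0,0,0.5],[41.7,2.4,0,0,0,0,0.5],[41.7,2.4,0,0,0,0,0.5]]]' >/dev/null
python3 -m jog '[[[41.7,2.4,0,0,0,0,0.5],[41.7,2.4,0,0,0,0,0.5],[41.7,2.4,0,0,0,0,0.5],[41.7,2.4,0,0,0,0,0.5],[41.7,2.4,0,0,0,0,0.5]]]' >/dev/null
python3 -m jog '[[[0,0,20,0,0,0.1396,0.5],[0,0,0,0,0,0.1396,0.5],[0,0,0,0,0,0.1396,0.5],[0,0,0,0,0,0.1396,0.5],[0,0,0,0,0,0.1396,0.5]]]' >/dev/null
python3 -m jog '[[[0,0,0,0,0,0,0.5],[0,0,0,0,0,0,0.5]]]' >/dev/null
python3 -c "
from h import *
go(.630,.1168,.174,50)
f=bot.grab_frame('wrist');sp('pot1_mid',f,5);sp('cover_centre',f)"
```

```text
t 30.9 pos [0.6295 0.1173 0.2505] turn [ 0.    -0.     0.005] shift mm after turn [-0.1  0.7 76.5] w 0.043 q7 -1.16 F [0.9 0.3 0.7]
cover_centre [0.523 0.212 0.105] 0.82
```

```bash
python3 -m jog '[[[0,-0.5,40,0,0,0.005,0.5],[0,0,36.5,0,0,0,0.5],[0,0,0,0,0,0,0.5],[0,0,0,0,0,0,0],[0,0,0,0,0,0,0]]]' 25
python3 -m jog '[[[0,0,0,0,0,0,0],[0,0,0,0,0,0,0],[0,0,0,0,0,0,0]]]'
python3 -m jog '[[[19.7,-1.34,0,0,0,-0.1361,0],[19.7,-1.34,0,0,0,-0.1361,0],[19.7,-1.34,0,0,0,-0.1361,0],[19.7,-1.34,0,0,0,-0.1361,0],[19.7,-1.34,0,0,0,-0.1361,0]]]'
python3 -m jog '[[[19.7,-1.34,0,0,0,-0.1361,0],[19.7,-1.34,0,0,0,-0.1361,0],[19.7,-1.34,0,0,0,-0.1361,0],[19.7,-1.34,0,0,0,-0.1361,0],[0,0,0,0,0,0,0]]]'
python3 -m jog '[[[0,0,0,0,0,0,0],[0,0,0,0,0,0,0.5],[0,0,0,0,0,0,0.5],[0,0,0,0,0,0,0.5],[0,0,-40,0,0,0,0.5]]]' 40
python3 -m jog '[[[0,0,-40,0,0,0,0.5],[0,0,0,0,0,0,0.5],[0,0,0,0,0,0,0.5]]]'
python3 -c "
from h import *
go(.568,.28,.25)
for c in ['top','wrist']:
    f=bot.grab_frame(c); sp('mark',f,2); sp('pot2_mid',f,6)"
```

```text
clock: 31.5
position: [0.63, 0.1177, 0.1759]
tool_rot: [3.14, -0.002, 0.869]
force: [0.5, 0.4, -0.2]
grip_width: 0.0143
finger_force: 0.0
clock: 31.8
position: [0.6298, 0.118, 0.1758]
tool_rot: [3.14, -0.002, 0.868]
force: [-2.9, 2.4, 7.9]
grip_width: 0.0088
finger_force: 24.8
clock: 32.3
position: [0.6646, 0.2087, 0.1759]
tool_rot: [3.139, -0.001, 1.554]
force: [-4.4, -0.6, 7.1]
grip_width: 0.009
finger_force: 24.8
clock: 32.8
position: [0.6436, 0.287, 0.1759]
tool_rot: [3.138, -0.001, 2.101]
force: [2.4, 1.9, 5.5]
grip_width: 0.0086
finger_force: 24.6
clock: 33.3
position: [0.6427, 0.2823, 0.2097]
tool_rot: [-3.134, -0.0, 2.093]
force: [0.6, -1.2, -0.2]
grip_width: 0.0426
finger_force: 0.0
clock: 33.6
position: [0.6445, 0.2836, 0.2548]
tool_rot: [3.14, 0.0, 2.093]
force: [-0.4, -0.2, -1.2]
grip_width: 0.0425
finger_force: 0.0
t 33.6 pos [0.6445 0.2836 0.2548] turn [0.002 0.    0.522] shift mm after turn [ -3.6 -76.5   4.8] w 0.0425 q7 -0.31 F [-0.4 -0.2 -1.2]
mark [0.612 0.333 0.091] 0.93
pot2_mid [ 0.605 -0.297  0.035] 0.93
pot2_mid [0.702 0.474 0.029] 0.77
mark [0.61  0.334 0.097] 0.73
pot2_mid [0.701 0.474 0.034] 0.71
```

```bash
python3 -m jog '[[[0,0,0,0,0,0.1305,0.5],[0,0,0,0,0,0.1305,0.5],[0,0,0,0,0,0.1305,0.5],[0,0,0,0,0,0.1305,0.5]]]' >/dev/null
python3 -m jog '[[[-4,-25.5,0,0,0,0,0.5],[0,-25.5,0,0,0,0,0.5],[0,-25.5,0,0,0,0,0.5],[0,0,0,0,0,0,0.5],[0,0,0,0,0,0,0.5]]]' >/dev/null
python3 -m jog '[[[0,0,0,0,0,0,0.5],[0,0,0,0,0,0,0.5]]]' >/dev/null
python3 -c "
from h import *
go(.568,.28,.134)
s=bot.observe();f=bot.grab_frame('wrist')
for i in '1234': sp('pot%s_mid'%i,f,6)
for d in bot.trace('pot3_mid',f): v,u=np.nonzero(d['region']);print('tr',d['conf'],u.mean(),v.mean(),len(u),np.ptp(u),np.ptp(v))
print(*knobs(f,s,(320,190)))
cv2.imwrite('pics/k8.png',cv2.resize(f['img'][100:260,220:420,::-1],None,fx=3.5,fy=3.5,interpolation=cv2.INTER_CUBIC))"
```

```text
t 35.0 pos [0.5682 0.2795 0.2536] turn [-0. -0. -0.] shift mm after turn [  0.5  -0.2 119.6] w 0.0427 q7 -0.85 F [0.7 0.  0.1]
pot1_mid [ 0.52  0.21 -0.  ] 0.57
pot1_mid [ 0.788  0.114 -0.   ] 0.22
pot3_mid [0.568 0.282 0.036] 0.75
pot4_mid [0.375 0.157 0.093] 0.43
tr 0.61 320.9843104872007 184.92843380126618 3633 67 70
(array([320., 194.,  16.], dtype=float32), array([0.5665, 0.2818, 0.07  ])) (array([308., 182.,  22.], dtype=float32), array([0.556 , 0.2937, 0.07  ]))
```

Network and Hough agree: pot 3's knob is at (0.567,0.282). Descend and grip.

```bash
python3 -m jog '[[[2.5,-1,40,0,0,0,0.5],[0,0,40,0,0,0,0.5],[0,0,39.5,0,0,0,0.5],[0,0,0,0,0,0,0.5],[0,0,0,0,0,0,0.5]]]' 40
python3 -m jog '[[[0,0,0,0,0,0,0.2],[0,0,0,0,0,0,0.1],[0,0,0,0,0,0,0.1],[0,0,0,0,0,0,0.1]]]'
python3 -m jog '[[[0,0,0,0,0,0,0],[0,0,-30,0,0,0,0],[0,0,-40,0,0,0,0],[0,0,-40,0,0,0,0],[0,0,-10,0,0,0,0]]]' 50
python3 -m jog '[[[0,0,0,0,0,0,0],[0,0,0,0,0,0,0]]]'
```

```text
clock: 35.8
position: [0.5668, 0.2825, 0.1351]
tool_rot: [-3.141, -0.0, 1.571]
force: [0.0, 0.3, 0.9]
grip_width: 0.0426
finger_force: 0.0
clock: 36.2
position: [0.5675, 0.2828, 0.1368]
tool_rot: [3.139, -0.002, 1.571]
force: [-2.4, 0.0, 8.1]
grip_width: 0.0276
finger_force: 39.3
clock: 36.7
position: [0.5679, 0.2831, 0.2604]
tool_rot: [3.135, -0.003, 1.571]
force: [1.6, 0.3, -2.0]
grip_width: 0.0265
finger_force: 49.6
clock: 36.9
position: [0.5666, 0.2818, 0.2541]
tool_rot: [3.142, 0.0, 1.571]
force: [-0.6, 0.1, -2.8]
grip_width: 0.0265
finger_force: 49.6
```

```bash
python3 -m jog '[[[-39.3,-7.9,0,0,0,0,0],[-39.3,-7.9,0,0,0,0,0],[-39.3,-7.9,0,0,0,0,0],[-39.3,-7.9,0,0,0,0,0],[-39.3,-7.9,0,0,0,0,0]]]'
python3 -m jog '[[[-39.3,-7.9,0,0,0,0,0],[-39.3,-7.9,0,0,0,0,0],[-39.3,-7.9,0,0,0,0,0],[-39.3,-7.9,0,0,0,0,0],[-39.3,-7.9,0,0,0,0,0]]]'
python3 -m jog '[[[-39.3,-7.9,0,0,0,0,0],[0,0,0,0,0,0,0],[0,0,0,0,0,0,0],[0,0,0,0,0,0,0]]]'
python3 -c "
from h import *
go(.48,-.15,.139)
f=bot.grab_frame('wrist');
for i in '13': sp('pot%s_mid'%i,f,4)"
```

```text
clock: 37.4
position: [0.5262, 0.084, 0.2531]
tool_rot: [-3.139, 0.0, 1.571]
force: [1.4, -0.3, -1.5]
grip_width: 0.0269
finger_force: 49.7
clock: 37.9
position: [0.4867, -0.1124, 0.2533]
tool_rot: [-3.14, -0.001, 1.571]
force: [0.8, -0.9, -1.2]
grip_width: 0.0265
finger_force: 49.7
clock: 38.3
position: [0.4799, -0.1491, 0.2538]
tool_rot: [-3.141, -0.001, 1.572]
force: [0.4, 0.6, -2.5]
grip_width: 0.0266
finger_force: 49.6
t 38.3 pos [ 0.4799 -0.1491  0.2538] turn [-0.001 -0.001  0.001] shift mm after turn [-9.000e-01  1.000e-01  1.148e+02] w 0.0266 q7 -0.09 F [ 0.4  0.6 -2.5]
pot1_mid [ 0.48  -0.298  0.038] 0.94
pot3_mid [ 0.479 -0.15   0.158] 0.96
```

```bash
python3 -m jog '[[[0,0,40,0,0,0,0],[0,0,40,0,0,0,0],[0,0,25,0,0,0,0],[0,0,11,0,0,0,0],[0,0,0,0,0,0,0]]]'
python3 -m jog '[[[0,0,0,0,0,0,0.5],[0,0,0,0,0,0,0.5],[0,0,0,0,0,0,0.5],[0,0,0,0,0,0,0.5]]]'
python3 -m jog '[[[0,0,-40,0,0,0,0.5],[0,0,-50,0,0,0,0.5],[0,0,-25,0,0,0,0.5],[0,0,0,0,0,0,0.5],[0,0,0,0,0,0,0.5]]]'
python3 -c "
from h import *
go(.630,.1168,.25)
f=bot.grab_frame('wrist')
for i in '123': sp('pot%s_mid'%i,f,4)
f=bot.grab_frame('top')
for i in '4': sp('pot%s_mid'%i,f,4)
sp('mark',f,2)"
```

```text
clock: 38.95
position: [0.4795, -0.1494, 0.1375]
tool_rot: [-3.139, -0.001, 1.572]
force: [0.7, -0.4, -1.3]
grip_width: 0.0266
finger_force: 60.3
clock: 39.35
position: [0.4802, -0.1503, 0.1389]
tool_rot: [3.141, 0.0, 1.571]
force: [-0.9, -0.4, -0.5]
grip_width: 0.0426
finger_force: 0.0
clock: 39.85
position: [0.4799, -0.1504, 0.2538]
tool_rot: [3.141, 0.001, 1.571]
force: [-0.6, 0.0, -0.6]
grip_width: 0.043
finger_force: 0.0
t 39.9 pos [ 0.4799 -0.1504  0.2538] turn [ 0.001  0.001 -0.   ] shift mm after turn [267.2 150.1   3.8] w 0.043 q7 -0.1 F [-0.6  0.  -0.6]
pot1_mid [ 0.481 -0.299  0.039] 0.85
pot3_mid [ 0.479 -0.152  0.04 ] 0.88
pot4_mid [0.793 0.113 0.002] 0.54
pot4_mid [ 0.77  -0.256 -0.004] 0.51
mark [0.612 0.333 0.09 ] 0.66
```

```bash
python3 -m jog '[[[38.2,21.4,0,0,0,0,0.5],[38.2,21.4,0,0,0,0,0.5],[38.2,21.4,0,0,0,0,0.5],[38.2,21.4,0,0,0,0,0.5],[38.2,21.4,0,0,0,0,0.5]]]' >/dev/null
python3 -m jog '[[[38.2,21.4,0,0,0,0,0.5],[38.2,21.4,0,0,0,0,0.5],[0,0,0,0,0,0.1396,0.5],[0,0,0,0,0,0.1396,0.5],[0,0,0,0,0,0.1396,0.5]]]' >/dev/null
python3 -m jog '[[[0,0,0,0,0,0.1396,0.5],[0,0,0,0,0,0.1396,0.5],[0,0,0,0,0,0,0.5],[0,0,0,0,0,0,0.5]]]' >/dev/null
python3 -c "
from h import *
go(.6295,.1172,.175,50)"
```

```text
t 41.6 pos [0.6296 0.1174 0.2531] turn [-0.     0.     0.005] shift mm after turn [-0.2  0.1 78.1] w 0.0427 q7 -1.17 F [0.3 0.  0.9]
```

```bash
python3 -m jog '[[[0,0,40,0,0,0.005,0.5],[0,0,37.5,0,0,0,0.5],[0,0,0,0,0,0,0.5],[0,0,0,0,0,0,0],[0,0,0,0,0,0,0]]]' 25
python3 -m jog '[[[0,0,0,0,0,0,0],[0,0,0,0,0,0,0],[0,0,0,0,0,0,0]]]'
python3 -m jog '[[[20.6,-1.47,0,0,0,-0.1425,0],[20.6,-1.47,0,0,0,-0.1425,0],[20.6,-1.47,0,0,0,-0.1425,0],[20.6,-1.47,0,0,0,-0.1425,0],[20.6,-1.47,0,0,0,-0.1425,0]]]'
python3 -m jog '[[[20.6,-1.47,0,0,0,-0.1425,0],[20.6,-1.47,0,0,0,-0.1425,0],[20.6,-1.47,0,0,0,-0.1425,0],[20.6,-1.47,0,0,0,-0.1425,0],[0,0,0,0,0,0,0]]]'
python3 -m jog '[[[0,0,0,0,0,0,0],[0,0,0,0,0,0,0.5],[0,0,0,0,0,0,0.5],[0,0,0,0,0,0,0.5],[0,0,-40,0,0,0,0.5]]]' 40
python3 -m jog '[[[0,0,-40,0,0,0,0.5],[0,0,0,0,0,0,0.5],[0,0,0,0,0,0,0.5]]]'
python3 -c "
from h import *
go(.469,.278,.25)
for c in ['top','wrist']:
    f=bot.grab_frame(c); sp('mark',f,2); sp('pot4_mid',f,6)"
```

```text
clock: 42.1
position: [0.6305, 0.1175, 0.1779]
tool_rot: [3.14, -0.002, 0.869]
force: [-0.6, 0.2, 0.8]
grip_width: 0.0146
finger_force: 0.0
clock: 42.4
position: [0.6304, 0.1175, 0.1777]
tool_rot: [3.14, -0.002, 0.868]
force: [-0.9, -0.3, 10.1]
grip_width: -0.0001
finger_force: 4.6
clock: 42.9
position: [0.6656, 0.2128, 0.1777]
tool_rot: [3.138, -0.0, 1.586]
force: [0.7, -1.0, 6.5]
grip_width: -0.0001
finger_force: 2.9
clock: 43.4
position: [0.6394, 0.2941, 0.1778]
tool_rot: [3.138, -0.002, 2.16]
force: [3.2, 3.5, 5.9]
grip_width: -0.0003
finger_force: 2.7
clock: 43.9
position: [0.6388, 0.2892, 0.2119]
tool_rot: [-3.134, -0.0, 2.151]
force: [-0.2, -0.1, 0.4]
grip_width: 0.0428
finger_force: 0.0
clock: 44.2
position: [0.6405, 0.2904, 0.2568]
tool_rot: [3.14, 0.001, 2.15]
force: [-0.0, -0.7, -0.5]
grip_width: 0.0425
finger_force: 0.0
t 44.2 pos [0.6405 0.2904 0.2568] turn [0.001 0.    0.58 ] shift mm after turn [ -12.4 -171.5    6.8] w 0.0425 q7 -0.27 F [-0.  -0.7 -0.5]
mark [0.432 0.333 0.09 ] 0.65
pot4_mid [0.467 0.279 0.039] 0.73
pot4_mid [0.469 0.279 0.04 ] 0.82
```

The pinch slipped onto the rim top (too shallow), but friction carried the wheel anyway: the mark is now at 125°, as wanted. So the tips are shorter than I assumed, and I'll grip about 6 mm lower from here. Moving over pot 4.

```bash
python3 -m jog '[[[0,0,0,0,0,0.145,0.5],[0,0,0,0,0,0.145,0.5],[0,0,0,0,0,0.145,0.5],[0,0,0,0,0,0.145,0.5]]]' >/dev/null
python3 -m jog '[[[-3,-43,0,0,0,0,0.5],[-3,-43,0,0,0,0,0.5],[-3,-43,0,0,0,0,0.5],[-3,-43,0,0,0,0,0.5],[0,0,0,0,0,0,0.5]]]' >/dev/null
python3 -m jog '[[[0,0,0,0,0,0,0.5],[0,0,0,0,0,0,0.5],[0,0,0,0,0,0,0.5]]]' >/dev/null
python3 -c "
from h import *
go(.469,.279,.129)
s=bot.observe();f=bot.grab_frame('wrist')
sp('pot4_mid',f,6);sp('mark',f,2)
print(*knobs(f,s,(320,190)))
cv2.imwrite('pics/w9.png',f['img'][:,:,::-1])"
```

```text
t 45.7 pos [0.4691 0.2785 0.2556] turn [-0.    -0.    -0.001] shift mm after turn [ 5.000e-01 -1.000e-01  1.266e+02] w 0.0427 q7 -0.96 F [ 0.6  0.2 -0. ]
pot4_mid [0.472 0.281 0.041] 0.59
mark [0.432 0.334 0.096] 0.73
(array([322., 190.,  17.], dtype=float32), array([0.4682, 0.2848, 0.07  ]))
```

View pics/w9.png

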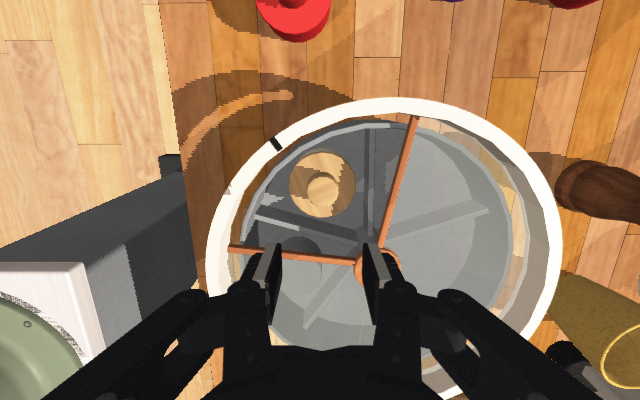

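The last pot's knob is at (322,190), inside the opening. The other compartments are empty. Target (0.470,0.282).

```bash
python3 -m jog '[[[3.5,0.5,40,0,0,0,0.5],[0,0,40,0,0,0,0.5],[0,0,40,0,0,0,0.5],[0,0,6,0,0,0,0.5],[0,0,0,0,0,0,0.5]]]' 40
python3 -m jog '[[[0,0,0,0,0,0,0.2],[0,0,0,0,0,0,0.1],[0,0,0,0,0,0,0.1],[0,0,0,0,0,0,0.1]]]'
python3 -m jog '[[[0,0,0,0,0,0,0],[0,0,-30,0,0,0,0],[0,0,-40,0,0,0,0],[0,0,-40,0,0,0,0],[0,0,-15,0,0,0,0]]]' 50
python3 -m jog '[[[0,0,0,0,0,0,0],[0,0,0,0,0,0,0]]]'
python3 -c "
from h import *
go(.60,-.15,.25)"
```

```text
clock: 46.35
position: [0.4686, 0.2822, 0.1297]
tool_rot: [-3.14, 0.001, 1.571]
force: [1.2, 0.5, 1.3]
grip_width: 0.0427
finger_force: 0.0
clock: 46.75
position: [0.4694, 0.2826, 0.1317]
tool_rot: [3.139, -0.001, 1.57]
force: [-2.0, -0.5, 9.9]
grip_width: 0.0277
finger_force: 40.3
clock: 47.25
position: [0.4696, 0.2826, 0.2595]
tool_rot: [3.137, -0.003, 1.57]
force: [0.4, 0.6, -1.4]
grip_width: 0.028
finger_force: 49.9
clock: 47.45
position: [0.4688, 0.2817, 0.2548]
tool_rot: [3.141, 0.0, 1.57]
force: [-0.5, 0.8, -1.2]
grip_width: 0.0276
finger_force: 49.9
t 47.5 pos [0.4688 0.2817 0.2548] turn [ 0.     0.    -0.001] shift mm after turn [-431.7  131.2    4.8] w 0.0276 q7 -0.97 F [-0.5  0.8 -1.2]
```

```bash
python3 -m jog '[[[-39.2,11.9,0,0,0,0,0],[-39.2,11.9,0,0,0,0,0],[-39.2,11.9,0,0,0,0,0],[-39.2,11.9,0,0,0,0,0],[-39.2,11.9,0,0,0,0,0]]]'
python3 -m jog '[[[-39.2,11.9,0,0,0,0,0],[-39.2,11.9,0,0,0,0,0],[-39.2,11.9,0,0,0,0,0],[-39.2,11.9,0,0,0,0,0],[-39.2,11.9,0,0,0,0,0]]]'
python3 -m jog '[[[-39.2,11.9,0,0,0,0,0],[0,0,0,0,0,0,0],[0,0,0,0,0,0,0],[0,0,0,0,0,0,0]]]'
python3 -c "
from h import *
go(.60,-.15,.133)
f=bot.grab_frame('wrist');
for i in '134': sp('pot%s_mid'%i,f,4)"
```

```text
clock: 47.95
position: [0.528, 0.0842, 0.2535]
tool_rot: [-3.14, 0.0, 1.571]
force: [0.7, 1.3, -1.7]
grip_width: 0.0277
finger_force: 49.8
clock: 48.45
position: [0.5875, -0.1117, 0.2533]
tool_rot: [-3.139, -0.0, 1.571]
force: [1.2, 0.7, -1.5]
grip_width: 0.0276
finger_force: 49.8
clock: 48.85
position: [0.5992, -0.1482, 0.2539]
tool_rot: [-3.14, -0.001, 1.572]
force: [1.1, 0.8, -1.5]
grip_width: 0.0274
finger_force: 49.8
t 48.9 pos [ 0.5992 -0.1482  0.2539] turn [-0.002 -0.001  0.001] shift mm after turn [ -1.8   0.8 120.9] w 0.0274 q7 -0.14 F [ 1.1  0.8 -1.5]
pot3_mid [ 0.48 -0.15  0.04] 0.65
pot4_mid [ 0.601 -0.149  0.164] 0.84
```

```bash
python3 -m jog '[[[0,0,40,0,0,0,0],[0,0,40,0,0,0,0],[0,0,30,0,0,0,0],[0,0,10,0,0,0,0],[0,0,0,0,0,0,0]]]'
python3 -m jog '[[[0,0,0,0,0,0,0.5],[0,0,0,0,0,0,0.5],[0,0,0,0,0,0,0.5],[0,0,0,0,0,0,0.5]]]'
python3 -m jog '[[[0,0,-40,0,0,0,0.5],[0,0,-50,0,0,0,0.5],[0,0,-30,0,0,0,0.5],[0,0,0,0,0,0,0.5],[0,0,0,0,0,0,0.5]]]'
python3 -c "
from h import *
go(.630,.1168,.25)
for c in ['wrist','scene','top']:
  f=bot.grab_frame(c);print(c)
  for i in '1234': sp('pot%s_mid'%i,f,2)
  sp('mark',f,2);sp('pointer_tip',f,1)"
```

```text
clock: 49.55
position: [0.5994, -0.1486, 0.1343]
tool_rot: [-3.14, -0.0, 1.571]
force: [0.6, -0.1, -0.9]
grip_width: 0.0278
finger_force: 53.5
clock: 49.95
position: [0.5998, -0.1493, 0.1355]
tool_rot: [3.141, 0.0, 1.571]
force: [0.0, 0.3, 0.1]
grip_width: 0.0428
finger_force: 0.0
clock: 50.45
position: [0.5996, -0.1494, 0.2555]
tool_rot: [3.14, 0.001, 1.57]
force: [-0.6, 0.0, -0.8]
grip_width: 0.0429
finger_force: 0.0
t 50.5 pos [ 0.5996 -0.1494  0.2555] turn [ 0.001  0.001 -0.   ] shift mm after turn [266.2  30.4   5.5] w 0.0429 q7 -0.14 F [-0.6  0.  -0.8]
wrist
pot2_mid [ 0.603 -0.3    0.038] 0.9
pot3_mid [ 0.481 -0.149  0.042] 0.75
pot3_mid [ 0.772 -0.256 -0.007] 0.32
pot4_mid [ 0.597 -0.151  0.04 ] 0.82
pot4_mid [ 0.773 -0.258 -0.005] 0.37
scene
pot1_mid [0.592 0.484 0.035] 0.89
pot1_mid [0.448 0.447 0.033] 0.72
pot2_mid [0.704 0.475 0.03 ] 0.9
pot2_mid [ 0.605 -0.294  0.042] 0.66
pot3_mid [ 0.478 -0.149  0.039] 0.67
pot3_mid [0.517 0.214 0.104] 0.24
pot4_mid [ 0.593 -0.148  0.034] 0.82
mark [0.43  0.333 0.095] 0.66
top
pot1_mid [0.594 0.48  0.031] 0.87
pot1_mid [0.447 0.449 0.033] 0.64
pot2_mid [0.704 0.474 0.03 ] 0.86
pot2_mid [ 0.542 -0.232  0.001] 0.28
pot3_mid [ 0.482 -0.15   0.038] 0.75
pot4_mid [ 0.594 -0.149  0.041] 0.53
mark [0.434 0.336 0.091] 0.66
pointer_tip [0.378 0.161 0.096] 0.9
```

```bash
python3 -m jog '[[[38,4.3,0,0,0,0,0.5],[38,4.3,0,0,0,0,0.5],[38,4.3,0,0,0,0,0.5],[38,4.3,0,0,0,0,0.5],[38,4.3,0,0,0,0,0.5]]]' >/dev/null
python3 -m jog '[[[38,4.3,0,0,0,0,0.5],[38,4.3,0,0,0,0,0.5],[0,0,0,0,0,0.1396,0.5],[0,0,0,0,0,0.1396,0.5],[0,0,0,0,0,0.1396,0.5]]]' >/dev/null
python3 -m jog '[[[0,0,0,0,0,0.1396,0.5],[0,0,0,0,0,0.1396,0.5],[0,0,0,0,0,0,0.5],[0,0,0,0,0,0,0.5]]]' >/dev/null
python3 -c "
from h import *
go(.6295,.1172,.165,50)
for c in ['scene','top']:
  f=bot.grab_frame(c);print(c)
  for i in '12': sp('pot%s_mid'%i,f,6)
save(f,'t10')"
```

```text
t 52.9 pos [0.6297 0.1169 0.2549] turn [0.    0.    0.004] shift mm after turn [ 0.  -0.3 89.9] w 0.0425 q7 -1.17 F [-0.8  0.1 -0. ]
scene
pot1_mid [0.447 0.452 0.031] 0.84
pot1_mid [0.59  0.482 0.034] 0.67
pot1_mid [ 0.481 -0.298  0.038] 0.54
pot2_mid [0.704 0.474 0.031] 0.85
pot2_mid [ 0.606 -0.295  0.042] 0.74
top
pot1_mid [0.592 0.48  0.026] 0.9
pot1_mid [ 0.482 -0.297  0.039] 0.87
pot1_mid [0.445 0.448 0.033] 0.58
pot2_mid [0.701 0.473 0.031] 0.77
pot2_mid [ 0.607 -0.297  0.035] 0.74
```

All four pots are on the tray. Final wheel turn.

```bash
python3 -m jog '[[[0,0,45,0,0,0.004,0.5],[0,0,45,0,0,0,0.5],[0,0,0,0,0,0,0.5],[0,0,0,0,0,0,0],[0,0,0,0,0,0,0]]]' 25
python3 -m jog '[[[0,0,0,0,0,0,0],[0,0,0,0,0,0,0],[0,0,0,0,0,0,0]]]'
python3 -m jog '[[[20.6,-1.47,0,0,0,-0.1425,0],[20.6,-1.47,0,0,0,-0.1425,0],[20.6,-1.47,0,0,0,-0.1425,0],[20.6,-1.47,0,0,0,-0.1425,0],[20.6,-1.47,0,0,0,-0.1425,0]]]'
python3 -m jog '[[[20.6,-1.47,0,0,0,-0.1425,0],[20.6,-1.47,0,0,0,-0.1425,0],[20.6,-1.47,0,0,0,-0.1425,0],[20.6,-1.47,0,0,0,-0.1425,0],[0,0,0,0,0,0,0]]]'
python3 -m jog '[[[0,0,0,0,0,0,0],[0,0,0,0,0,0,0]]]'
python3 -c "
from h import *
go(.63,.117,.164,50)
for c in ['top','scene','wrist']:
    f=bot.grab_frame(c); sp('mark',f,3);sp('pointer_tip',f,2)
    if c=='top': cv2.imwrite('pics/k11.png',cv2.resize(f['img'][210:310,210:340,::-1],None,fx=6,fy=6,interpolation=cv2.INTER_CUBIC))"
```

```text
clock: 53.7
position: [0.6308, 0.1171, 0.1673]
tool_rot: [3.14, -0.002, 0.869]
force: [0.5, 1.2, 0.0]
grip_width: 0.0145
finger_force: 0.5
clock: 54.0
position: [0.6298, 0.1182, 0.1674]
tool_rot: [3.142, -0.002, 0.87]
force: [-6.3, 4.8, 4.9]
grip_width: 0.0098
finger_force: 27.8
clock: 54.5
position: [0.6646, 0.2128, 0.1674]
tool_rot: [3.14, -0.0, 1.587]
force: [-11.1, -1.2, 6.5]
grip_width: 0.0098
finger_force: 28.0
clock: 55.0
position: [0.6397, 0.2929, 0.1674]
tool_rot: [3.139, -0.001, 2.158]
force: [1.2, -0.8, 5.5]
grip_width: 0.01
finger_force: 29.3
clock: 55.2
position: [0.6419, 0.2894, 0.1674]
tool_rot: [3.138, 0.001, 2.146]
force: [-0.3, 1.1, 8.2]
grip_width: 0.0102
finger_force: 28.1
t 55.2 pos [0.6419 0.2894 0.1674] turn [ 4.000e-03 -1.000e-03  1.274e+00] shift mm after turn [-139.7  101.7    3.4] w 0.0102 q7 -0.33 F [-0.3  1.1  8.2]
mark [0.378 0.163 0.09 ] 0.73
pointer_tip [0.377 0.162 0.095] 0.77
mark [0.375 0.161 0.097] 0.84
mark [0.79  0.112 0.002] 0.23
pointer_tip [0.375 0.163 0.088] 0.59
```

View pics/k11.png

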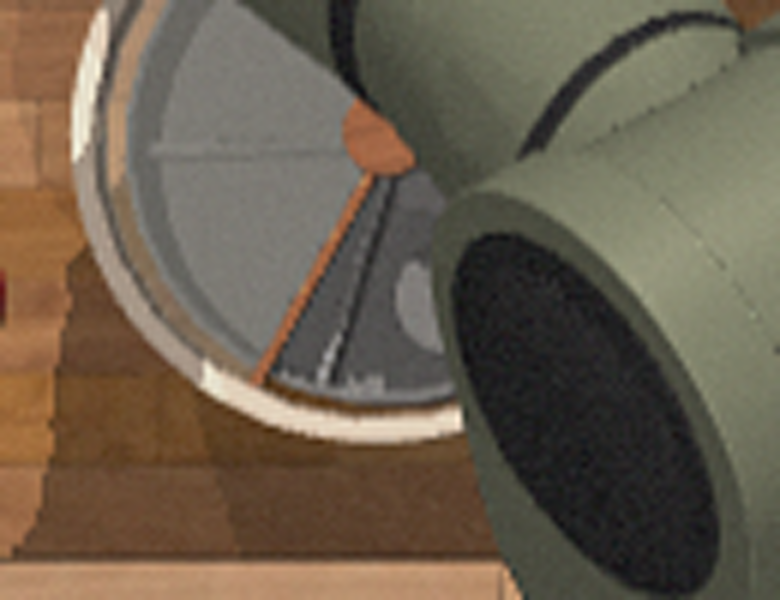

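The arm hides the mark, but the opening edge runs from (380,165) to (258,380), which puts the mark at about 197.5° against the pointer's 198.6°. Release, retreat, verify with the cameras.

```bash
python3 -m jog '[[[0,0,0,0,0,0,0.5],[0,0,0,0,0,0,0.5],[0,0,0,0,0,0,0.5],[0,0,-40,0,0,0,0.5],[0,0,-40,0,0,0,0.5]]]'
python3 -m jog '[[[0,0,-40,0,0,0.137,0.5],[0,0,0,0,0,0.137,0.5],[0,0,0,0,0,0.137,0.5],[0,0,0,0,0,0.137,0.5],[0,0,0,0,0,0,0.5]]]' >/dev/null
python3 -m jog '[[[-45,-6,0,0,0,0,0.5],[-45,-6,0,0,0,0,0.5],[-45,-6,0,0,0,0,0.5],[-45,-6,0,0,0,0,0.5],[-45,-6,0,0,0,0,0.5]]]' >/dev/null
python3 -m jog '[[[-45,-6,0,0,0,0,0.5],[-45,-6,0,0,0,0,0.5],[-45,-6,0,0,0,0,0.5],[-45,-6,0,0,0,0,0.5],[-45,-6,0,0,0,0,0.5]]]' >/dev/null
python3 -m jog '[[[0,0,0,0,0,0,0.5],[0,0,0,0,0,0,0.5]]]'
python3 -c "
from h import *
for c in ['top','scene']:
    f=bot.grab_frame(c); sp('mark',f,3);sp('pointer_tip',f,2)
    for i in '1234': sp('pot%s_mid'%i,f,4)
    if c=='top': cv2.imwrite('pics/k12.png',cv2.resize(f['img'][170:310,215:345,::-1],None,fx=4.2,fy=4.2,interpolation=cv2.INTER_CUBIC))"
```

```text
clock: 56.15
position: [0.64, 0.2896, 0.2451]
tool_rot: [-3.139, -0.001, 2.15]
force: [0.8, 1.0, 0.6]
grip_width: 0.0429
finger_force: 0.0
clock: 57.85
position: [0.5946, -0.1627, 0.2848]
tool_rot: [-3.141, -0.0, 1.604]
force: [-0.2, 1.2, 0.4]
grip_width: 0.0425
finger_force: 0.0
mark [0.382 0.161 0.089] 0.96
pointer_tip [0.377 0.162 0.094] 0.87
pot1_mid [0.594 0.478 0.03 ] 0.96
pot1_mid [0.443 0.448 0.033] 0.91
pot2_mid [0.704 0.472 0.032] 0.75
pot3_mid [ 0.481 -0.152  0.039] 0.66
pot3_mid [0.382 0.166 0.091] 0.61
pot4_mid [ 0.595 -0.148  0.04 ] 0.61
mark [0.377 0.16  0.095] 0.93
pointer_tip [0.37  0.162 0.092] 0.59
pot1_mid [0.446 0.451 0.033] 0.88
pot1_mid [0.593 0.483 0.036] 0.8
pot1_mid [ 0.476 -0.3    0.038] 0.78
pot2_mid [0.706 0.477 0.028] 0.77
pot2_mid [ 0.606 -0.297  0.042] 0.46
pot3_mid [ 0.481 -0.152  0.04 ] 0.53
pot3_mid [0.374 0.161 0.094] 0.42
pot4_mid [ 0.594 -0.15   0.039] 0.59
pot4_mid [0.376 0.163 0.092] 0.24
```

View pics/k12.png

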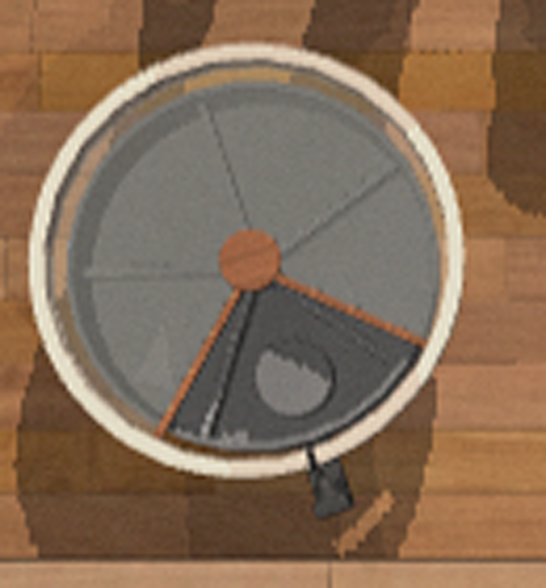

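The mark groove at (311,458) lines up with the pointer at (318,475), every compartment is empty, and the networks see all four pots upright on the tray. Handing in.

```bash
python3 -c "
from workcell import bot
print(bot.job_done())"
```

```text
the job is handed in; nothing more can be done
None
```

I handed the job in with all four pots upright on the tray and the wheel's mark facing the pointer (about 2–7 mm off by the cameras); the arm did not go near the mug, mill or tea carton, and the hand-in gave no verdict.

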